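# Seat a spare battery pack in the free charger

## Robot

A 6-joint arm with a two-finger parallel gripper is mounted at the origin on a cart in front of the work surface, level with it; the furniture and walls round the work are solid. World frame = base frame: x ahead of the robot, y to its left, z up, the work surface at z = 0. Lengths are in m, angles in degrees, forces in N, time in s.
With the tool pointing down it reaches from about 0.375 to 0.75 m from the base axis. Payload 9 kg.
Tool frame: the origin (TCP) lies where the fingers leave the gripper's body, on its centre line; the fingertips stand 73 mm ahead of it and the grasp point (between the pads) lies 54 mm ahead of it (robot.tip_reach is the distance from the TCP to the fingertips, in m); z points along the fingers, y is the line along which they close (so a half turn about z gives the same grasp; the last joint's range is limited). The gripper opens to 85 mm and grips with 20 to 120 N. Pads are 22 mm wide; open, the fingers measure 114 mm over their backs; the gripper's body (76 mm by 85 mm) begins 54 mm behind the grasp point. The pads swing forward as they close: fully open they stand 13 mm farther back than shut.
Start: joints at [51.583, 5.964, 5.575, 89.605, 0, 77.527], TCP at [0.262, 0.54, 0.304] pointing down, gripper open.
Joint ranges: [-171.21, 171.21], [-48.23, 106.86], [-62.78, 66.21], [-105.2, 120.99], [-86.42, 89.51], [-180, 180]. Speed limits (degrees/s): [127.2, 127.2, 147.25, 180, 180, 180].

## Interface

Orientations are given as [roll, pitch, yaw] about the fixed x, y, z axes, in that order (R = Rz(yaw) Ry(pitch) Rx(roll)).
In Python, from plant import robot gives the robot as it stands. Calls block until the motion is done:
- robot.move_pose(position, orientation): joint-space move of the TCP to a pose.
- robot.line_to(position, vel=0.15, rotation=None, guard=None): straight line of the TCP; rotation=None keeps the orientation; vel is the mean speed in m/s. With guard (N) it stops when the force on the tool has changed by that much, and returns True; else False.
- robot.goto_joints(angles): joint-space move.
- robot.set_gripper(opening): finger opening in m; the grip force is fixed at half the most; returns when the fingers have stopped.
- robot.pause(seconds).
- robot.ik(position, orientation): joint angles nearest the present ones, or None.
- robot.observe(): the state.
- robot.grab_frame(name): name is "side" or "top" or "wrist"; returns the picture (400x640x3 uint8, blue, green, red); there is no depth.
- robot.get_calibration(name): a dict with "vertical_fov" (degrees; the focal length in pixels is half the picture's height over the tangent of half this angle, whatever the lens; pixels are square), "cx", "cy" (the principal point, pixels), "k1" (the pictures are not rectified: a ray, as slopes to the right and down, at radius r is drawn at 1 + k1 r^2 times it, then the intrinsics apply), "rvec" (rotation vector, rad) and "tvec" (3), from world to camera coordinates, as OpenCV has them. Camera axes: x right, y down, z forward; pixel columns grow to the right and rows downward; lengths in m; the calibration is good to about 2 mm. A picture is of the moment at which its call begins: read the wrist's pose just before it. get_calibration takes no time and is no camera call; for the wrist camera it gives the pose at the moment of the call.
A pose or a line that the arm cannot do raises robot.IKError and nothing moves.
- robot.job_done(): hands the job in; it is judged then, once.
The state is a dict: "time": time; "q": joint angles; "qvel": joint speeds; "joint_torque": joint torques, N m; "tool_pos": TCP position; "tcp_rot": TCP orientation; "ft_force": force on the tool from outside, world axes, zero at the start; "torque": the same for the moment, N m; "gripper_width": finger opening in m; "gripper_force": force on a finger pad.
Only numpy, scipy, OpenCV 4.12 (cv2) and the standard library are available. Lean on these libraries where they do the work, as an engineer would, in place of code of your own. Each camera call takes 0.05 s, during which the arm holds its last target. There are 200 camera calls.

## Task

The spare pump battery lying on the trolley has to go on charge: slide it nose first into the empty charger bay and push it fully home until the spring catch holds it, as the pack in the charger next to it already sits. Leave the other things on the trolley where they are.

Things in the scene. Friction and masses are not known exactly. Their poses are not given: they have to be found in the camera images.
- pack: the loose battery pack: flat grey block with a white label, 96 long x 80 wide x 30 high, 0.25 to 0.5 kg, too wide to grasp well, so push it along the table. Origin: centre of its underside. x runs along its length to the nose (+48 mm, with a 36 x 17 mm connector recess 10 deep), z up. It lies left of the chargers, its nose within 32 degrees of the way into the bay
- push_face (a point): centre of the pack's flat tail face, 48 mm behind its origin and 15 mm above its underside; the face is 80 wide x 30 high and square to the pack's x axis. The same axes as the pack
- charger: the free charger: fixed white box 103 wide (y), 118 deep (x), 54 high, with an empty bay 83 wide. Origin: on the table under the middle of the mouth's front edge; x points into the bay, to the robot's right (-y) within 9 degrees. Bay floor 2.5 mm above the table, roof 34.5 mm. An identical charger stands 111 to 118 mm beside it, nearer to the robot or farther away
- bay_mouth (a point): middle of the mouth's front edge on the bay floor, 2.5 mm above the charger's origin, same axes. In front of it, from x = 0 to -18 mm, guide cheeks 30 high flare to 99 mm apart, and a ramp rises from the table to the bay floor between x = -18 and -6 mm
- bay_home (a point): where the pack's origin lies when latched: 26 mm inside the mouth on the bay floor, axes of the charger; the tail then stands 22 mm out of the mouth. A sprung connector at the back of the bay meets the pack over the last 8 mm and pushes back with 1 to 4 N; the end stop lies 3 mm past home. Pushing home takes about 8 to 15 N in all
- catch (a joint): lift of the charger's spring catch in its top cover, m: 0 down, about 0.005 while the pack passes under it, 0 again once it has dropped into the 18 mm wide channel across the pack's top. It drops when the pack is at home or up to 1 mm past; if the push stops short, the connector pushes the pack back a little
- full_charger: the identical charger beside the free one, fixed, its bay taken by a pack that is seated and latched; origin and axes as on the free charger
- infusion_pump: fixed equipment to keep clear of: white pump case 216 deep (x) x 120 wide (y), 258 high, at the back right of the trolley; origin at the centre of its underside
- syringe_pump: fixed equipment to keep clear of: white pump with a drum cap, 195 deep (x) x 161 wide (y), 109 high, at the front right of the trolley; origin at the centre of its underside
- tablet_bottle: bystander: closed round tablet bottle, diameter 30, 56 high, at the back; origin at the centre of its underside
- small_bottle: bystander: closed round bottle, diameter 27, 48 high, at the back; origin at the centre of its underside
- carton: bystander: medicine carton 36 x 60 x 36 high, at the back; origin at the centre of its underside
- tape_roll: bystander: roll of white plaster tape lying flat, diameter 66, 13 high, at the back; origin at the centre of its underside
- gel_bottle: bystander: tall slim bottle with a spout, diameter 49, 172 high, far left corner; origin at the centre of its underside
- dose_cup: bystander: small clear cup, diameter 36, 35 high, beside the tall bottle; origin at the centre of its underside
- oximeter: bystander: finger clip oximeter 34 x 60 x 34 high, at the edge nearest the robot; origin at the centre of its underside
- penlight: bystander: slim white penlight 14 thick, 133 long, lying along the edge nearest the robot; origin at the centre of its underside
- small_carton: bystander: small medicine carton 36 x 60 x 22 high lying on top of the full charger; origin at the centre of its underside

How it is judged (in metres and radians):
At the end, for the whole second after the job is handed in: The pack lies level and at rest in the free charger's bay: its origin within 6 mm of bay_home, no more than 3 mm short of it nor 5 mm past it along the bay, its length within 0.06 rad of the bay's, and the catch down (joint catch below 2 mm) (x of pack in the frame of bay_home between -0.003 and 0.005 m and horizontal distance between pack and bay_home below 0.006 m and angle between the x axis of pack and the x axis of charger, either way round below 0.06 rad and angle between pack's own z axis and vertical below 0.06 rad and value of joint catch below 0.002 m and linear speed of pack below 0.01 m/s); the robot touches nothing.
It fails at once if one of the other loose things on the trolley is moved by more than 2 cm (distance of any of tablet_bottle, small_bottle, carton, tape_roll, gel_bottle, dose_cup, oximeter, penlight, small_carton from where it was at the start of the episode above 0.02 m).
It also fails if it takes over 58 s, if anything falls off the work surface, if the arm or the gripper's body presses on something with over 40 N, if the wrist force passes 120 N, or if a joint passes its speed limit or range.

## Working session

There is one attempt and no reset: what is moved stays moved. The work goes in short steps, each a Python script; the robot and the scene stay as the last script left them, time stands still between calls to the robot, and variables do not carry over. Pictures are saved under pics/ and viewed, at most 10 in all, crops included, and the job is handed in when it is done.

```bash
ls; mkdir -p pics
cat > h.py <<'E'
import numpy as np, cv2
from plant import robot
def cal(n):
    c=robot.get_calibration(n); f=200/np.tan(np.radians(c["vertical_fov"])/2)
    R=cv2.Rodrigues(np.array(c["rvec"],float))[0]; t=np.array(c["tvec"],float)
    return c,f,R,t
def ray(C,uv):
    c,f,R,t=C; d=np.array([(uv[0]-c["cx"])/f,(uv[1]-c["cy"])/f]); s=d.copy()
    for _ in range(20): s=d/(1+c["k1"]*(s@s))
    return -R.T@t, R.T@np.array([s[0],s[1],1])
def onz(C,uv,z):
    o,d=ray(C,uv); return o+d*(z-o[2])/d[2]
def proj(C,p):
    c,f,R,t=C; q=R@np.array(p)+t; s=q[:2]/q[2]; s=s*(1+c["k1"]*(s@s)); return s*f+[c["cx"],c["cy"]]
E
python3 - <<'E'
from h import *
for n in("top","side"):
    cv2.imwrite(f"pics/{n}0.png",robot.grab_frame(n)); C=cal(n); print(n,C[0],C[1],-C[2].T@C[3])
print(robot.observe())
E
```

```text
pics
plant.py
top {'vertical_fov': 52.318653569331595, 'cx': 319.819591491479, 'cy': 199.35294760443657, 'k1': -0.05080495990702877, 'rvec': array([ 2.15109629, -2.1300017 ,  0.18664054]), 'tvec': array([-0.0035915 ,  0.53366965,  1.14939514])} 407.18307654990423 [0.33899438 0.01275998 1.2210018 ]
side {'vertical_fov': 48.4682799444329, 'cx': 318.091800643931, 'cy': 198.8841997865036, 'k1': -0.1173189478716938, 'rvec': array([ 0.45038753, -2.3792566 ,  1.61056397]), 'tvec': array([0.53543645, 0.10993557, 0.9435796 ])} 444.31192585882883 [0.17078385 0.97384486 0.45997777]
{'time': 0.1, 'q': array([5.15827144e+01, 5.99684041e+00, 5.53164690e+00, 8.96065359e+01,
       5.04996883e-04, 7.75268924e+01]), 'qvel': array([ 0.05444286, -0.08658142,  0.03973853,  0.02377789, -0.01434479,
        0.00056353]), 'joint_torque': array([ 7.09072992e-03, -5.58203423e+01,  5.04723716e+01,  1.28960260e-02,
       -2.93368221e-04, -2.85965172e-05]), 'tool_pos': array([0.26234245, 0.53935863, 0.30318452]), 'tcp_rot': array([-1.79930073e+02, -1.59852802e-02,  1.54055812e+02]), 'ft_force': array([ 0.26528737, -0.92345808,  0.01781756]), 'torque': array([-0.01168032,  0.02207302, -0.00606631]), 'gripper_force': 0.0, 'gripper_width': 0.08553690912749379}
```

View pics/top0.png

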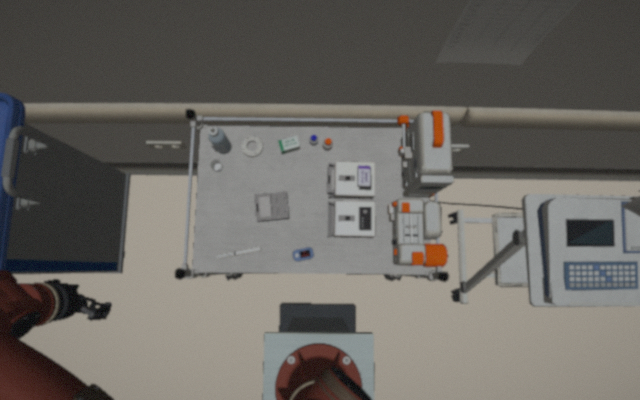

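View pics/side0.png

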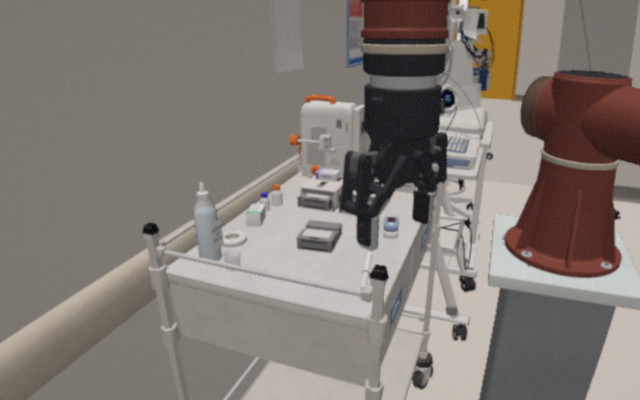

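The top view shows the loose pack at about (272,206). The far charger at (352,179) has a purple carton on it, so it is the full one, and the free charger is at (352,218). I'll get coarse positions and then a wrist view.

Run:
```python
from h import *
C=cal("top")
for n,uv,z in[("pack",(272,206),.03),("free mouth",(330,217),.05),("free c",(352,218),.054),("full c",(352,179),.054),("penl",(238,252),.01),("oxi",(303,254),.03),("cup",(216,166),.03),("rail",(190,200),.1)]: print(n,onz(C,uv,z).round(3))
im=cv2.imread("pics/top0.png")[150:250,240:390]
robot.move_pose([0.40,0.07,0.33],[180,0,90])
C=cal("wrist"); cv2.imwrite("pics/w0.png",robot.grab_frame("wrist")); np.save("w0.npy",np.array([0]))
print(C, -C[2].T@C[3], robot.observe()["tool_pos"],robot.observe()["q"],robot.observe()["time"])
import pickle; pickle.dump(C,open("w0.pkl","wb"))
a=cv2.resize(im,None,fx=5,fy=5,interpolation=cv2.INTER_CUBIC); cv2.imwrite("pics/topc.png",a)
```

```text
pack [0.515 0.143 0.03 ]
free mouth [ 0.481 -0.028  0.05 ]
free c [ 0.478 -0.092  0.054]
full c [ 0.594 -0.092  0.054]
penl [0.379 0.242 0.01 ]
oxi [0.375 0.049 0.03 ]
cup [0.634 0.315 0.03 ]
rail [0.519 0.365 0.1  ]
({'vertical_fov': 60.43201419599618, 'cx': 317.6451507543167, 'cy': 202.98783236178267, 'k1': -0.03736452453038764, 'rvec': array([-2.83418530e+00, -1.15127627e-03, -6.17752516e-04]), 'tvec': array([-0.40098779,  0.01894352,  0.42607606])}, np.float64(343.4136859259188), array([[ 9.99999585e-01,  8.59332117e-04,  3.02796973e-04],
       [ 7.27424975e-04, -9.53121046e-01,  3.02588405e-01],
       [ 5.48626103e-04, -3.02588059e-01, -9.53121275e-01]]), array([-0.40098779,  0.01894352,  0.42607606])) [0.40074009 0.14732558 0.40049148] [0.40006644 0.07057918 0.3300211 ] [-8.60225669e+00 -2.78139467e+01 -2.15844694e+01  9.62329648e+01
  6.17101156e-03  8.13155092e+01] 1.9333
```

View pics/w0.png

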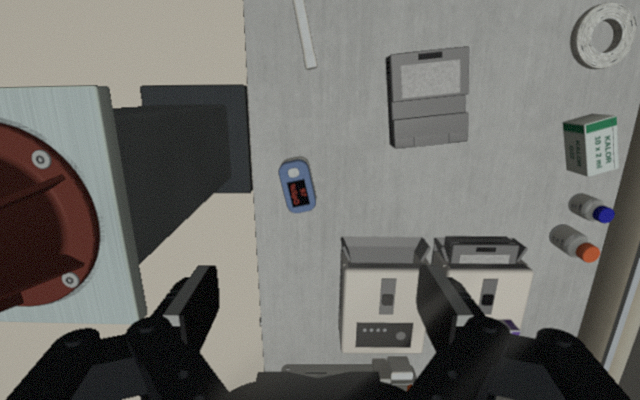

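View pics/topc.png

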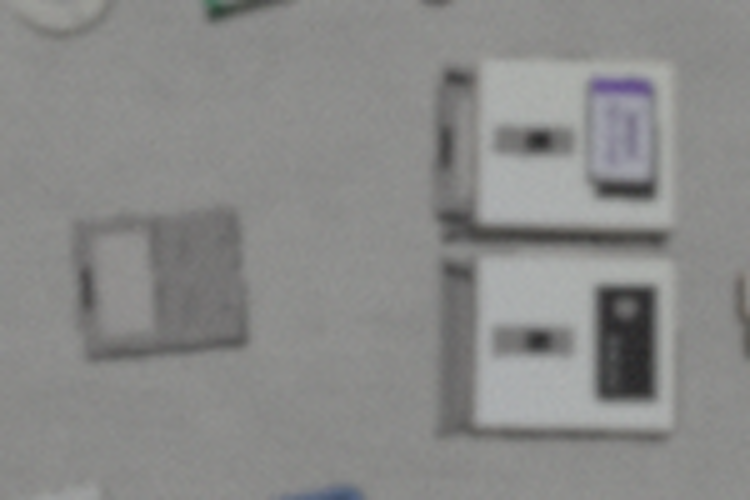

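The wrist view shows the pack at (388–468, 47–148). Its dark tail mark is at the top, so the nose points to the charger. The free charger mouth is at row ~265 and partly hidden by a finger, so I'll shift sideways to centre it and measure.

Run:
```python
from h import *
import pickle
robot.line_to([0.485,0.075,0.31],vel=0.2)
robot.pause(.3)
C=cal("wrist"); im=robot.grab_frame("wrist"); cv2.imwrite("pics/w1.png",im)
pickle.dump(C,open("w1.pkl","wb"))
cv2.imwrite("pics/w1z.png",cv2.resize(im[20:370,200:480],(800,1000))[:,:][0:600])
cv2.imwrite("pics/w1a.png",cv2.resize(im[0:180,220:460],(800,600),interpolation=cv2.INTER_CUBIC))
cv2.imwrite("pics/w1b.png",cv2.resize(im[210:390,200:440],(800,600),interpolation=cv2.INTER_CUBIC))
```

```text
(no output)
```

View pics/w1a.png

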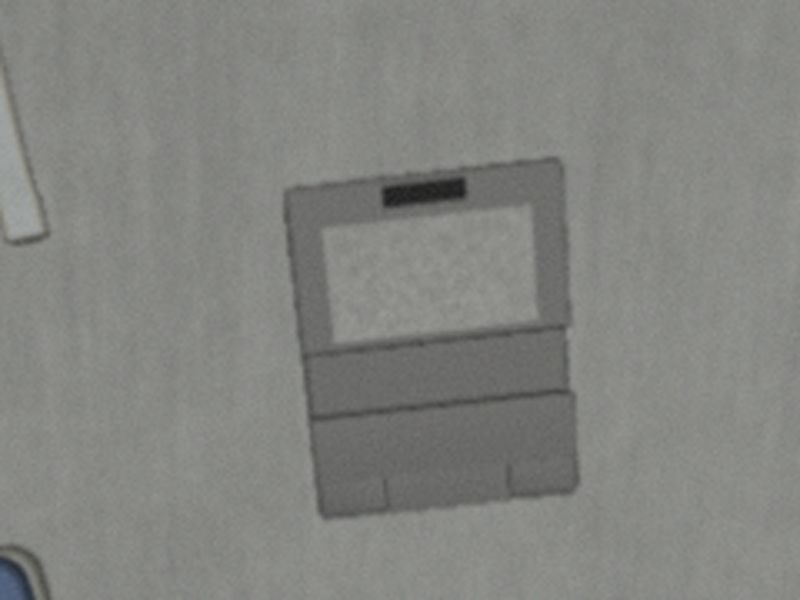

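View pics/w1b.png

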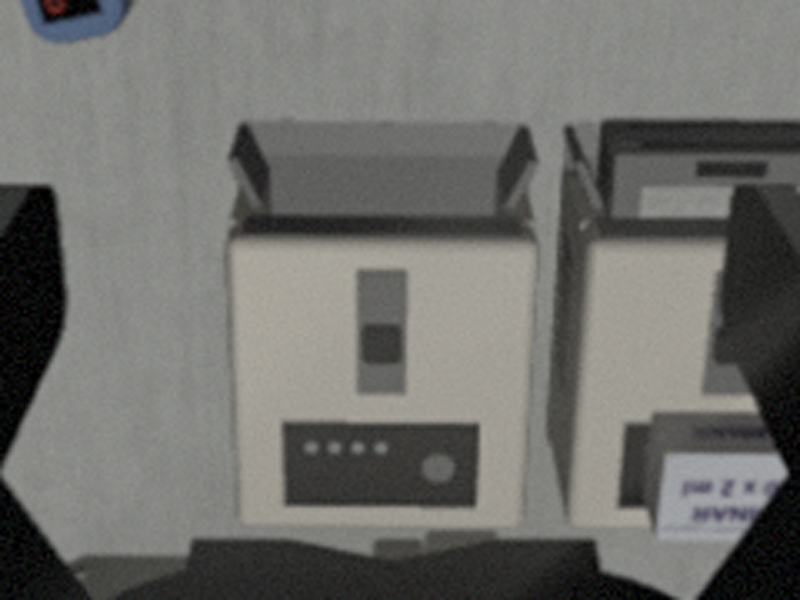

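Crop a shows the pack's top face with corners at about (287,188), (561,158), (578,490) and (323,516). Crop b shows the free charger's top with corners at about (230,238), (537,238), (522,525) and (240,525), plus the ramp and open bay in front.

Run:
```python
from h import *
import pickle
C=pickle.load(open("w1.pkl","rb"))
P=lambda X,Y,ox,oy:((X+.5)*.3-.5+ox,(Y+.5)*.3-.5+oy)
pk=[onz(C,P(*p,220,0),.03)[:2] for p in[(287,188),(561,158),(578,490),(323,516)]]
ch=[onz(C,P(*p,200,210),.054)[:2] for p in[(230,238),(537,238),(522,525),(240,525)]]
n=np.linalg.norm
for q in(pk,ch):
    q=np.array(q); print(q.round(4).tolist(),[round(n(q[i]-q[i-1]),4) for i in range(4)])
    ax=(q[2]+q[3]-q[0]-q[1])/2; print("centre",q.mean(0).round(4),"front mid",(q[0]/2+q[1]/2).round(4),"axis deg",np.degrees(np.arctan2(ax[1],ax[0])).round(2), "sides",[np.degrees(np.arctan2(*(b-a)[::-1])).round(2) for a,b in((q[0],q[3]),(q[1],q[2]),(q[1],q[0]),(q[2],q[3]))])
# cheeks tips z.03, ramp foot z0
print([onz(C,P(*p,200,210),.03)[:2].round(4) for p in[(243,125),(525,125),(233,155),(535,155)]],[onz(C,P(*p,200,210),.0)[:2].round(4) for p in[(255,122),(520,122)]])
print(robot.observe()["tool_pos"],robot.observe()["time"])
```

```text
[[0.4745, 0.1868], [0.5522, 0.1949], [0.5628, 0.1007], [0.4846, 0.0926]] [np.float64(0.0947), np.float64(0.0782), np.float64(0.0948), np.float64(0.0786)]
centre [0.5185 0.1438] front mid [0.5134 0.1908] axis deg -83.72 sides [np.float64(-83.86), np.float64(-83.58), np.float64(-174.02), np.float64(-174.11)]
[[0.4327, -0.0405], [0.5322, -0.0406], [0.5316, -0.1573], [0.4308, -0.1572]] [np.float64(0.1167), np.float64(0.0995), np.float64(0.1167), np.float64(0.1008)]
centre [ 0.4818 -0.0989] front mid [ 0.4825 -0.0405] axis deg -90.62 sides [np.float64(-90.94), np.float64(-90.3), np.float64(179.94), np.float64(179.94)]
[array([ 0.4352, -0.0115]), array([ 0.5299, -0.0116]), array([ 0.4314, -0.0227]), array([ 0.5337, -0.0228])] [array([ 0.4354, -0.0243]), array([ 0.5319, -0.0244])]
[0.48471873 0.07499948 0.31049225] 2.8667
```

```bash
cat >> h.py <<'E'
def st(): 
    o=robot.observe(); return "t%.1f"%o["time"],o["tool_pos"].round(4),o["ft_force"].round(1)
E
python3 - <<'E'
from h import *
print(robot.tip_reach); robot.set_gripper(0.04); print(robot.tip_reach,robot.observe()["gripper_width"])
robot.move_pose([0.60,0.145,0.2],[180,0,-0.4]); print(st(),robot.observe()["q"].round(0))
print(robot.line_to([0.60,0.145,0.088],vel=0.12,guard=6)); print(st())
print(robot.line_to([0.538,0.145,0.088],vel=0.05)); print(st())
robot.line_to([0.548,0.145,0.088],vel=0.1)
robot.line_to([0.548,0.145,0.2],vel=0.2)
robot.move_pose([0.485,0.11,0.31],[180,0,89.6]); robot.pause(.2)
import pickle
C=cal("wrist"); im=robot.grab_frame("wrist"); pickle.dump(C,open("w2.pkl","wb")); cv2.imwrite("pics/w2.png",im)
cv2.imwrite("pics/w2a.png",cv2.resize(im[20:200,200:440],(800,600),interpolation=cv2.INTER_CUBIC)); print(st())
E
```

```text
0.0726
0.0726 0.03994131974945312
('t7.2', array([0.6   , 0.145 , 0.2001]), array([ 0.1, -0.7, -1.4])) [   1.    9.   -2.   79.   -0. -178.]
False
('t8.2', array([0.6007, 0.145 , 0.089 ]), array([ 0.8, -0.1,  1.1]))
False
('t9.6', array([0.538 , 0.145 , 0.0879]), array([ 0.3,  0.3, -0.6]))
('t14.7', array([0.485, 0.11 , 0.31 ]), array([-0.2,  0.3,  0.9]))
```

View pics/w2a.png

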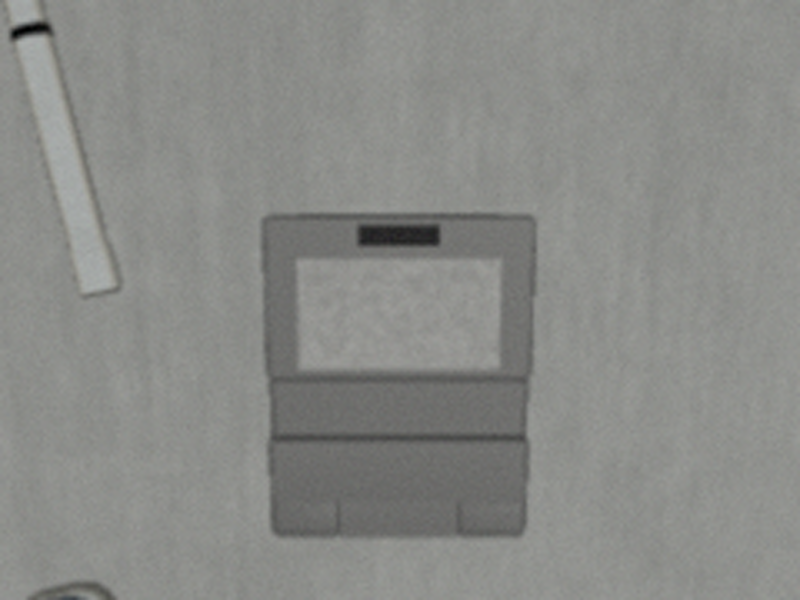

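The pack now appears square to the view, with corners at about (263,215), (536,216), (526,535) and (273,535) in the crop. I'll compute its pose and re-measure the charger by mask in the same picture.

Run:
```python
from h import *
import pickle
def rep(n,q):
    q=np.array(q); ax=(q[2]+q[3]-q[0]-q[1])/2; print(n,"c",q.mean(0).round(4),"front",(q[0]/2+q[1]/2).round(4),"deg",np.degrees(np.arctan2(ax[1],ax[0])).round(2),"w,l",np.linalg.norm(q[0]-q[1]).round(4),np.linalg.norm(ax).round(4))
C=pickle.load(open("w2.pkl","rb"))
rep("pack",[onz(C,((X+.5)*.3-.5+200,(Y+.5)*.3-.5+20),.03)[:2] for X,Y in[(263,215),(536,216),(526,535),(273,535)]])
for k in("w1","w2"):
    C=pickle.load(open(k+".pkl","rb")); im=cv2.GaussianBlur(cv2.imread(f"pics/{k}.png"),(3,3),0)
    h=cv2.cvtColor(im,cv2.COLOR_BGR2HSV); b,g,r=[im[...,i].astype(int) for i in range(3)]
    m=((r>155)).astype(np.uint8)*255; m[:200]=0
    m=cv2.morphologyEx(m,cv2.MORPH_CLOSE,np.ones((3,3)))
    cs=cv2.findContours(m,cv2.RETR_EXTERNAL,cv2.CHAIN_APPROX_NONE)[0]
    cs=[c for c in cs if cv2.contourArea(c)>2500]
    for c in cs:
        w=np.array([onz(C,p,.054)[:2] for p in c[:,0].astype(float)])
        print(k,cv2.boundingRect(c),cv2.minAreaRect((w*1000).astype(np.float32)))
        # fit left and right sides
        x0,y0=np.median(w,0); s=(w[:,1]<-.055)&(w[:,1]>-.145)
        for side in(-1,1):
            e=w[s&(side*(w[:,0]-w[:,0].mean())>.03)]
            if len(e)>10: p=np.polyfit(e[:,1],e[:,0],1); print(side,"x at mouth",np.polyval(p,-.04).round(4),"head",(-90-np.degrees(np.arctan(p[0]))).round(2))
```

```text
pack c [0.488  0.1484] front [0.4882 0.1962] deg -90.33 w,l 0.0794 0.0955
w1 (270, 284, 89, 83) ((481.24237060546875, -99.87123107910156), (110.60865020751953, 96.45320892333984), 89.16629791259766)
-1 x at mouth 0.4339 head -89.98
1 x at mouth 0.5298 head -90.88
w1 (76, 202, 111, 135) ((289.9489440917969, -38.16331481933594), (190.42886352539062, 79.73596954345703), 35.72356414794922)
-1 x at mouth 0.2036 head -65.16
w2 (272, 312, 87, 59) ((481.4996032714844, -84.94400024414062), (81.5400161743164, 97.04054260253906), 89.45050048828125)
-1 x at mouth 0.43 head -83.14
1 x at mouth 0.5342 head -97.71
w2 (0, 215, 194, 185) ((224.144775390625, -74.99769592285156), (369.21136474609375, 94.2740249633789), 36.11444091796875)
-1 x at mouth 0.1647 head -105.04
1 x at mouth 0.3044 head -141.93
```

Run:
```python
from h import *
R=[180,0,89.5]
robot.move_pose([0.488,0.235,0.2],R)
print(robot.line_to([0.488,0.235,0.088],vel=0.12,guard=6)); 
robot.line_to([0.488,0.209,0.088],vel=0.06)
robot.line_to([0.4828,0.103,0.088],vel=0.05); robot.pause(.2);print(st(),robot.observe()["tcp_rot"])
# raise and look
robot.line_to([0.4828,0.115,0.088],vel=0.1);robot.line_to([0.4828,0.115,0.3],vel=0.2); robot.pause(.2)
import pickle
C=cal("wrist"); im=robot.grab_frame("wrist"); pickle.dump(C,open("w3.pkl","wb")); cv2.imwrite("pics/w3.png",im)
cv2.imwrite("pics/w3a.png",cv2.resize(im[90:330,200:440],(600,600),interpolation=cv2.INTER_CUBIC)); print(st())
```

```text
False
('t19.5', array([0.4828, 0.103 , 0.0881]), array([-0.4,  0. , -0.4])) [1.79995673e+02 4.55018583e-03 8.95047452e+01]
('t21.3', array([0.4825, 0.115 , 0.2993]), array([ 0.1, -0.5, -0.2]))
```

View pics/w3a.png

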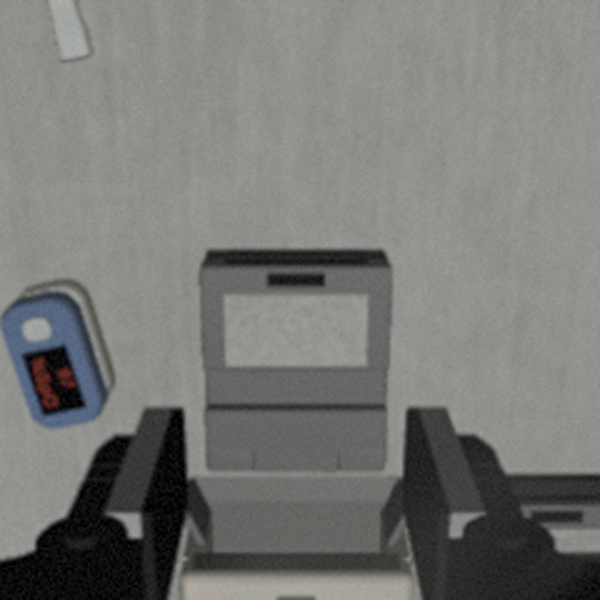

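The pack (crop cols 202–390) is square and centred between the guide cheeks (cols ~197–398). I'll push it home until the end stop resists.

Run:
```python
from h import *
robot.line_to([0.4828,0.125,0.2],vel=0.2)
print(robot.line_to([0.4828,0.125,0.088],vel=0.12,guard=6))
print(robot.line_to([0.4825,0.03,0.088],vel=0.05,guard=25),st())
g=robot.line_to([0.482,0.0,0.088],vel=0.03,guard=25); print(g,st())
y=0.0
while not g and y>-0.018:
    y-=0.001; g=robot.line_to([0.482,y,0.088],vel=0.01,guard=25); print(g,*st())
    if abs(robot.observe()["ft_force"][1])>25: break
```

```text
False
False ('t25.0', array([0.4826, 0.0306, 0.0882]), array([-0.2,  6.9,  2.2]))
False ('t26.2', array([ 4.822e-01, -2.000e-04,  8.820e-02]), array([-0.5, -0.3,  0.6]))
False t26.4 [ 0.4822 -0.0007  0.0882] [0.3 4.9 1.7]
False t26.7 [ 0.4822 -0.0016  0.0883] [0.1 5.4 2.9]
False t26.9 [ 0.4821 -0.0025  0.0882] [0.2 6.  3.4]
False t27.2 [ 0.4821 -0.0035  0.0882] [0.2 7.6 2.8]
False t27.4 [ 0.4821 -0.0044  0.0883] [0.7 7.6 2.8]
False t27.7 [ 0.4821 -0.0053  0.0883] [-0.4  7.7  3.4]
False t27.9 [ 0.4821 -0.0063  0.0882] [-0.3  8.6  3.1]
False t28.2 [ 0.4821 -0.0072  0.0883] [0.4 8.2 3. ]
False t28.4 [ 0.4821 -0.0081  0.0882] [0.1 9.1 4.3]
False t28.7 [ 0.4821 -0.0093  0.0883] [-0.3  8.   2.6]
False t28.9 [ 0.4821 -0.0103  0.0883] [0.2 8.8 3.3]
False t29.2 [ 0.4821 -0.0113  0.0883] [-0.5  8.5  3. ]
False t29.4 [ 0.4821 -0.0117  0.0883] [-0.4 12.9  3.8]
False t29.7 [ 0.4821 -0.0118  0.0883] [ 0.7 17.2  5.3]
False t29.9 [ 0.482  -0.012   0.0883] [ 0.7 23.5  7.6]
False t30.2 [ 0.482  -0.0122  0.0883] [ 1.2 28.1  8.4]
```

End stop reached with about 28 N. I'll back off and check.

Run:
```python
from h import *
import pickle
robot.line_to([0.482,0.03,0.088],vel=0.06);robot.line_to([0.482,0.06,0.25],vel=0.2); robot.line_to([0.54,0.075,0.31],vel=0.2); robot.pause(.3)
C=cal("wrist"); im=robot.grab_frame("wrist"); pickle.dump(C,open("w4.pkl","wb")); cv2.imwrite("pics/w4.png",im)
cv2.imwrite("pics/w4a.png",cv2.resize(im[200:380,200:440],(800,600),interpolation=cv2.INTER_CUBIC)); print(st())
```

```text
('t33.0', array([0.5396, 0.0749, 0.3097]), array([-0.9,  0.7, -0.2]))
```

View pics/w4a.png

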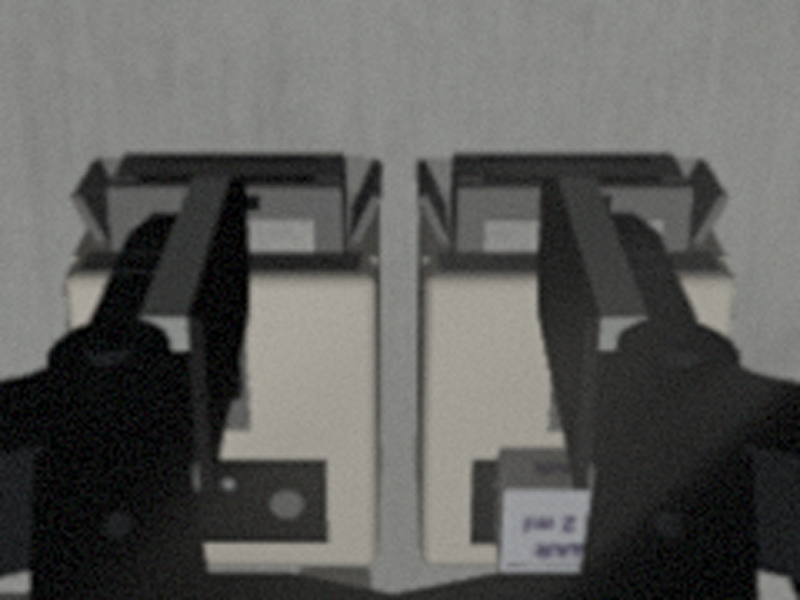

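Both packs' tails stand at the same row (about 185 in the crop), and both charger fronts are at about row 272. The pack sits as deep as the latched one beside it, so I'm handing in.

```bash
python3 -c "
from plant import robot
print(robot.job_done())"
```

```text
the job is handed in; nothing more can be done
None
```

The battery was pushed to the end stop in the free charger and sits as deep as the latched pack beside it. I inferred the latch from that, not from the catch joint, and handed the job in at about 33 s of the 58 s allowed; no verdict came back.

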